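# Nudge the carrier plate onto its locating pins and swing the keeper over it

## Task

The blue carrier plate is perched on the two brass locating pins of the white dock. Without gripping or lifting it, push it sideways along its channel, to the right, until the two locating holes near its back edge drop over the pins and it lies flat on the dock; only then push the yellow keeper by its black knob round over the plate, as far as it goes. Leave the timer and the dish where they are, and finish clear of everything.

Things in the scene. Friction and masses are not known exactly. Their poses are not given: they have to be found in the camera images.
- dock: White bench platform, fixed. Origin on the worktop under the middle of its channel; z up, y along the channel (to the left seen from the robot), x across it, away from the robot. It reaches from x = -75 to +101 mm and y = -150 to +150 mm; its deck is 24 mm above the worktop. The channel, open at both ends, is 113 mm wide between two dark rails (y = -115 to +115 mm).
- front_rail (a point): Top middle of the front rail: 8 mm wide (dock x = -64.5 to -56.5 mm), 34 mm above the worktop.
- back_rail (a point): Top middle of the back rail: 8 mm wide (dock x = 56.5 to 64.5 mm), 38 mm above the worktop.
- plate: Blue carrier plate, loose, 0.3 to 0.65 kg, 110 (x) x 220 (y, along the channel) x 8 mm, 1.5 mm play to each rail. Origin: centre of its underside. It starts leaning about 5 degrees, its back on the pin tops, its front edge on the deck, 24 to 44 mm to the left (dock +y) of its seat. Seated it lies flat on the deck, its origin at 0, 0, 24 mm in the dock's frame.
- push_end (a point): On the outer face (looking to +y) of the plate's left end, which is turned up as a flange 3 mm thick, 96 mm wide, standing 20 mm above the plate's top (the right end has the same). Middle of its width, 16 mm above the plate's underside, 110 mm from the plate's origin along y.
- hole_left (a point): Centre of the plate's left through hole (12 mm diameter), at the plate's top; plate's frame x = +30, y = +55 mm.
- hole_right (a point): Centre of the plate's right through hole (12 mm diameter), at the plate's top; plate's frame x = +30, y = -55 mm.
- pin_left (a point): Centre of the top of the left brass pin: 8 mm diameter, 7 mm high above the deck, tapered over the last 2 mm to a 5 mm flat; in the dock's frame at x = +30, y = +55 mm.
- pin_right (a point): The same for the right pin, in the dock's frame at x = +30, y = -55 mm.
- keeper (a joint): Angle (rad) of the yellow keeper about its upright pivot. 0: it points to the dock's -y, behind the back rail. It grows clockwise seen from above: the knob swings towards the robot, over the plate, up to 1.57 (stop), where it points to the dock's -x. Other stop -0.35. Starts at -0.25 to 0.05, stays where left; about 1 N at the knob moves it. A perched plate blocks it.
- keeper_pivot (a point): On the keeper's axis, at the underside of its bar: dock's frame x = +74, y = 0, 38.5 mm above the worktop. The bar is 16 mm wide, 6 mm thick, its top 45 mm above the worktop; the pivot's screw head reaches 51 mm.
- keeper_knob (a point): Top centre of the black knob on the keeper's bar: upright cylinder of 12 mm diameter, 50 mm from the axis, standing from 45 to 71 mm above the worktop; push it from the side.
- timer: Light grey laboratory timer lying on its back, 66 x 72 x 16 mm, loose, on the worktop to the left of the dock. Origin at the centre of its underside. To be left alone.
- dish: Petri dish with lid, 90 mm diameter, 15 mm high, loose, lying to the right of the dock. Origin at the centre of its underside. To be left alone.

How it is judged (in metres and radians):
On the way, in this order (a step that is already met when the one before it is completed fails the run):
1. the plate lies flat on the deck with both holes over the pins, the keeper not yet over it (z of plate in the frame of dock below 0.0265 m and angle between plate's own z axis and vertical below 0.03 rad and horizontal distance between hole_left and pin_left below 0.004 m and horizontal distance between hole_right and pin_right below 0.004 m and value of joint keeper below 0.4 rad), for 0.2 s.
2. the keeper is swung over the seated plate (value of joint keeper above 1.35 rad and z of plate in the frame of dock below 0.0265 m), for 0.2 s.
At the end, for the whole second after the job is handed in: The plate lies flat on the deck (underside within 2.5 mm of it, tilt under 0.03 rad) with each hole's centre within 4 mm of its pin's, at rest; the keeper stands over it (joint above 1.35 rad); timer and dish are within 25 mm of where they were (all of step 2 and angle between plate's own z axis and vertical below 0.03 rad and horizontal distance between hole_left and pin_left below 0.004 m and horizontal distance between hole_right and pin_right below 0.004 m and linear speed of plate below 0.01 m/s and distance of each of timer, dish from where it was at the start of the episode below 0.025 m); the robot touches nothing.
It fails at once if the plate is lifted or carried (underside's centre more than 15 mm above the deck) or tipped up (z of plate in the frame of dock above 0.039 m or angle between plate's own z axis and vertical above 0.25 rad).
It fails at once if the timer or the dish is pushed away (more than 25 mm) (distance of any of timer, dish from where it was at the start of the episode above 0.025 m).
It also fails if it takes over 50 s, if anything falls off the work surface, if the arm or the gripper's body presses on something with over 40 N, if the wrist force passes 120 N, or if a joint passes its speed limit or range.

## Robot

A 7-joint arm with a two-finger parallel gripper is mounted at the origin on a cart in front of the work surface, level with it; the furniture and walls round the work are solid. World frame = base frame: x ahead of the robot, y to its left, z up, the work surface at z = 0. Lengths are in m, angles in degrees, forces in N, time in s.
With the tool pointing down it reaches from about 0.4 to 0.85 m from the base axis. Payload 10.4 kg.
Tool frame: the origin (TCP) lies at the very end of the fingers, on their centre line; the grasp point (between the pads) lies 19 mm behind it; z points along the fingers, y is the direction in which the jaws open and shut (so a half turn about z gives the same grasp; the last joint's range is limited). The gripper opens to 87 mm and grips with 3 to 60 N. Pads are 19 mm wide; open, the fingers measure 117 mm over their backs; the gripper's body (75 mm by 190 mm) begins 51 mm behind the grasp point.
Start: joints at [66.142, 19.034, -3.707, 83.658, 1.238, 77.344, -5.071], TCP at [0.24, -0.577, 0.223] pointing down, gripper open.
Joint ranges: [-148.97, 148.97], [-28.65, 121.19], [-84.17, 76.75], [9.2, 138.47], [-72.65, 252.65], [3.7, 117.97], [-149.18, 149.18]. Speed limits (degrees/s): [127.2, 127.2, 159.86, 159.86, 180, 180, 180].

## Interface

Orientations are given as a 3x3 rotation matrix whose columns are the frame's x, y, z axes.
In Python, from plant import ctrl gives the robot as it stands. The module is installed in compiled form; this text tells all that it offers.
- The arm moves only by the tool play_rows, never from a script. Its argument "plan" is a list of rows, each a list of 7 numbers: the shift along the world's x, y, z in cm, then the turn, a rotation vector about the world's x, y, z in rad, then the closure, from -1 (fully open) to 1 (shut), so that 0 is half open. A call has 1 to 8 rows; each row is the pose to reach, as a shift and turn from the pose commanded when the call began; what a row does not reach only later rows make up. A row lasts 1/8 s, in which the tool goes at most 62.5 mm and 10.7 degrees, less where a joint would pass 70% of its speed; a pose out of reach is approached as far as the arm can. A call with a gripper value outside its range is refused whole. The fingers move at their own pace and stop on an object; "grip_force" is the grip in N (left out, the last holds). Time passes only in rows, so rows that repeat a pose let the fingers close. It gives the time, the measured TCP pose, the force and the opening at its end, in the units of the state.
- ctrl.get_state(): the state, without advancing time (a new reading comes with each control period).
- ctrl.get_image(name): name is "scene" or "top" or "wrist"; returns a dict with "img" (384x512x3 uint8, red, green, blue), "fx", "fy", "cx", "cy" (pixels), "R" (3x3) and "t" (3): a world point X has camera coordinates R X + t. Camera axes: x right, y down, z forward; pixel columns grow to the right and rows downward; lengths in m; the calibration is good to about 2 mm. A picture is of the moment at which its call begins. There is no depth.
- ctrl.finish_job(): hands the job in, once; it reports no verdict.
The state is a dict: "clock": time; "joints": joint angles; "qvel": joint speeds; "joint_efforts": joint torques, N m; "eef_pos": TCP position; "tool_rot": TCP orientation; "force": force on the tool from outside, world axes, zero at the start; "wrist_torque": the same for the moment, N m; "gripper_width": opening from 0.0 (shut) to 1.0 (fully open).
Only numpy, scipy, OpenCV 4.12 (cv2) and the standard library are available. Lean on these libraries where they do the work, as an engineer would, in place of code of your own. Each camera call takes 0.05 s, during which the arm holds its last target.

## Working session

There is one attempt and no reset: what is moved stays moved. The work goes in short steps, Python scripts to look and compute and a tool call to move; the robot and the scene stay as the last step left them, time stands still between calls to the robot, and variables do not carry over. Pictures are saved under pics/ and viewed, and the job is handed in when it is done.

Besides the shell and the picture viewer there is one more tool, called after "Call:" as name(argument=value, ...) on one line, values as JSON. play_rows: Moves the arm, as the interface text tells. Its arguments: {"type":"object","properties":{"plan":{"type":"array"},"grip_force":{"type":"number"}},"required":["plan"]}

```bash
mkdir -p pics
cat > h.py <<'E'
import numpy as np, cv2
from plant import ctrl
def snap(n,f,crop=None,s=1):
    d=ctrl.get_image(n); im=d["img"][:,:,::-1]
    np.savez(f"pics/{f}.npz",**{k:np.array(v) for k,v in d.items()})
    if crop: a,b,c,e=crop; im=im[b:e,a:c]
    if s!=1: im=cv2.resize(im,None,fx=s,fy=s,interpolation=cv2.INTER_CUBIC)
    cv2.imwrite(f"pics/{f}.png",im)
def load(f): return dict(np.load(f"pics/{f}.npz"))
def back(d,u,v,z):
    R,t=d["R"],d["t"]; r=R.T@np.array([(u-d["cx"])/d["fx"],(v-d["cy"])/d["fy"],1]); c=-R.T@t
    return c+r*(z-c[2])/r[2]
def proj(d,X):
    p=d["R"]@np.array(X)+d["t"]; return np.array([d["fx"]*p[0]/p[2]+d["cx"],d["fy"]*p[1]/p[2]+d["cy"]])
E
python3 - <<'E'
from h import *
for n in("scene","top","wrist"): snap(n,n+"0",None,1.5)
s=ctrl.get_state(); print(s)
E
```

```text
{'clock': 0.15, 'joints': array([66.14269169, 19.06521614, -3.70911147, 83.69401802,  1.23626956,
       77.34526116, -5.0707147 ]), 'qvel': array([ 0.0557144 , -0.0545286 ,  0.02116395, -0.17277538, -0.02041083,
       -0.0064992 ,  0.01786985]), 'joint_efforts': array([-1.35823420e-04, -6.23631549e+01,  2.40528403e-02, -3.90144432e+01,
       -6.14128914e-02,  3.73641320e-02,  1.86590564e-04]), 'eef_pos': array([ 0.23971677, -0.57687421,  0.22192759]), 'tool_rot': array([[ 9.23444718e-01,  3.83731225e-01, -4.47155780e-04],
       [ 3.83731485e-01, -9.23444135e-01,  1.03750935e-03],
       [-1.47986504e-05, -1.12967028e-03, -9.99999362e-01]]), 'force': array([ 0.69638563,  0.69498888, -0.58565305]), 'wrist_torque': array([ 0.00970861, -0.02283565, -0.02053395]), 'gripper_width': 0.99752552952374}
```

View pics/scene0.png

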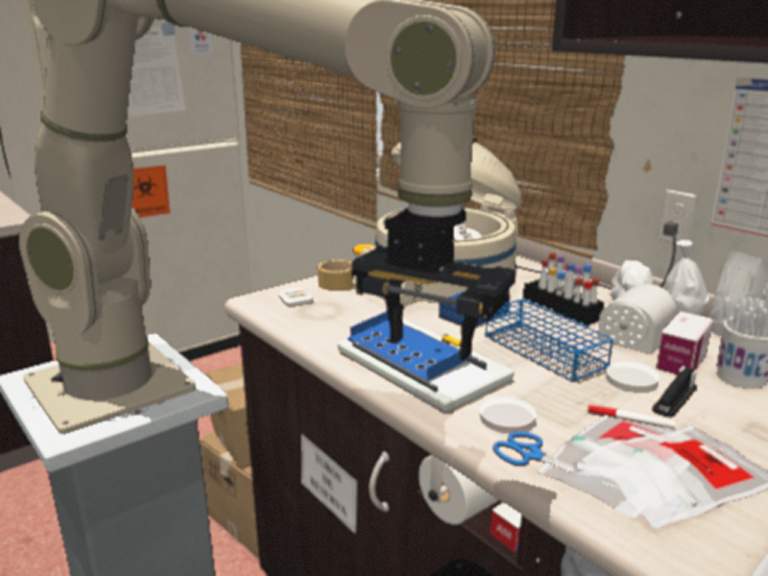

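View pics/top0.png

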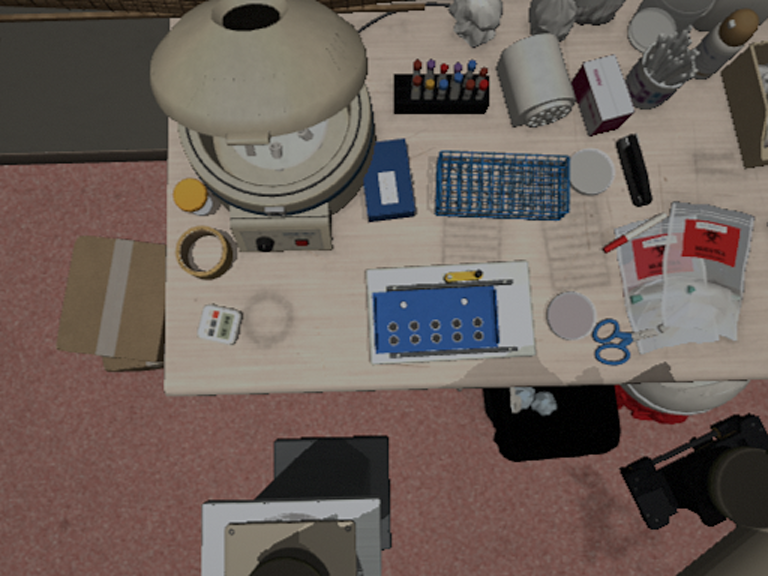

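View pics/wrist0.png

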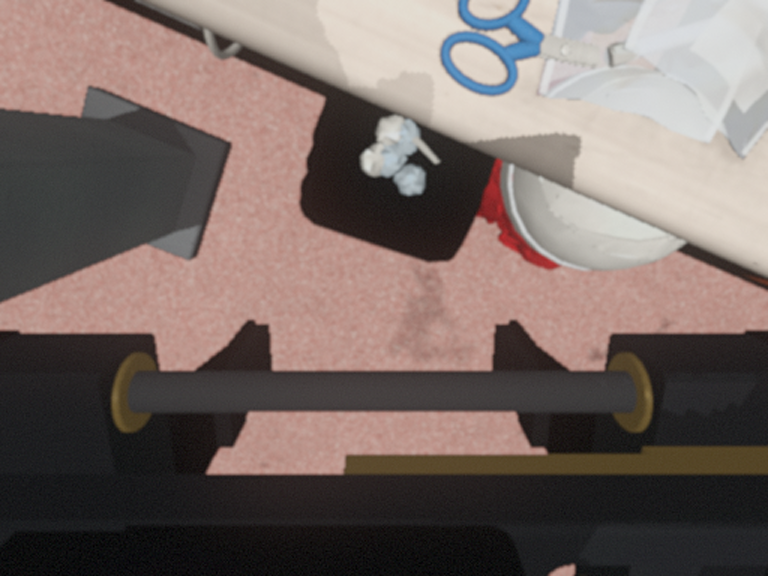

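The top view has world +x up and +y to the left. In the 1.5x picture the dock is around (450,312), the blue plate around (435,320), the keeper at (462,275), the timer at (220,325) and the dish at (570,315).

Run:
```python
from h import *
d=load("top0"); im=d["img"][:,:,::-1]
c=cv2.resize(im[170:250,235:365],None,fx=6,fy=6,interpolation=cv2.INTER_CUBIC); cv2.imwrite("pics/top0c.png",c)
```

```text
(no output)
```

View pics/top0c.png

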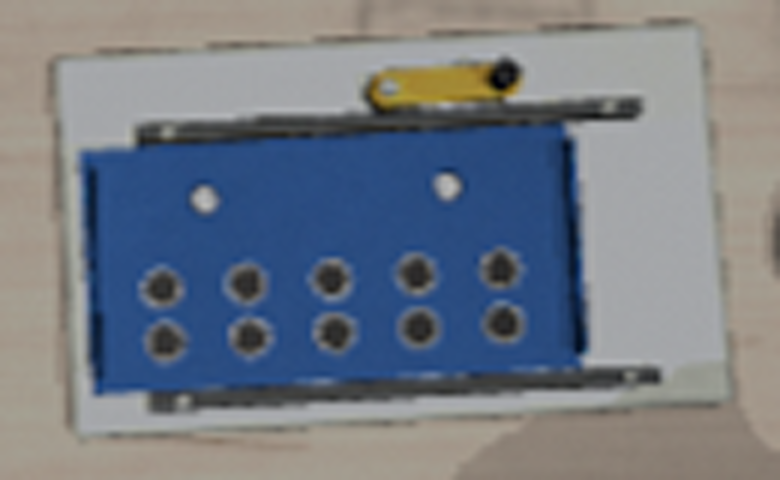

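Run:
```python
from h import *
from scipy.optimize import least_squares
d=load("top0"); print(-d["R"].T@d["t"])
P=[((58,58),(.101,.15,.024)),((703,25),(.101,-.15,.024)),((730,400),(-.075,-.15,.024)),((78,434),(-.075,.15,.024)),
((150,402),(-.0605,.115,.034)),((660,376),(-.0605,-.115,.034)),((136,135),(.0605,.115,.038)),((641,108),(.0605,-.115,.038)),((388,87),(.074,0,.051))]
px=lambda U:(235+(U[0]+.5)/6-.5,170+(U[1]+.5)/6-.5)
def w(p,X):
    c,s=np.cos(p[2]),np.sin(p[2]); return np.array([p[0]+c*X[0]-s*X[1],p[1]+s*X[0]+c*X[1],X[2]])
def f(p): return np.concatenate([proj(d,w(p,X))-px(U) for U,X in P])
r=least_squares(f,[.6,-.2,0],loss="soft_l1"); p=r.x; print(p,np.degrees(p[2])); print(f(p).reshape(-1,2).round(2))
np.save("dock.npy",p)
def inv(X):
    c,s=np.cos(p[2]),np.sin(p[2]); a=X[:2]-p[:2]; return np.array([c*a[0]+s*a[1],-s*a[0]+c*a[1]])
for n,U,z in [("holeL",(205,199),.036),("holeR",(447,186),.036),("knob",(505,72),.071)]:
    X=back(d,*px(U),z); print(n,X.round(4),inv(X).round(4))
for n,u,v,z in [("timer",220/1.5,325/1.5,.016),("dish",570/1.5,315/1.5,.015)]:
    X=back(d,u,v,z); print(n,X.round(4),inv(X).round(4))
print(f"flange left: {w(p,(0,.11+.034,.04))}, {w(p,(0,.11,.04))}")
```

```text
[ 0.38183674 -0.17613863  1.11880039]
[ 0.46892221 -0.29678742  0.02490671] 1.4270494651068846
[[-0.84 -0.63]
 [ 0.43 -0.78]
 [ 1.21  0.83]
 [-1.02  0.99]
 [-0.33  0.17]
 [ 0.33  0.01]
 [-0.37 -0.23]
 [ 0.3  -0.15]
 [ 0.25 -0.1 ]]
holeL [ 0.4962 -0.2115  0.036 ] [0.0294 0.0845]
holeR [ 0.4991 -0.3207  0.036 ] [ 0.0296 -0.0246]
knob [ 0.5449 -0.3436  0.071 ] [ 0.0747 -0.0487]
timer [0.4692 0.1235 0.016 ] [0.0108 0.4202]
dish [ 0.47   -0.5169  0.015 ] [-0.0044 -0.2201]
flange left: [ 0.46533601 -0.15283208  0.04      ], [ 0.46618275 -0.18682154  0.04      ]
```

Call:
play_rows(plan=[[1,5,0,0,0,0.17,0],[4,10,0,0,0,0.35,0],[7,15,0,0,0,0.52,0],[10,21,0,0,0,0.7,0],[13,26,0,0,0,0.87,0],[16,31,-2,0,0,1.04,0],[19,36.5,-4,0,0,1.2,0],[21,42,-6,0,0,1.202,0]])

```text
clock: 1.15
eef_pos: [0.4497, -0.1577, 0.1629]
tool_rot: [[-0.027, 1.0, 0.001], [1.0, 0.027, -0.0], [-0.0, 0.001, -1.0]]
force: [1.0, 0.4, 0.3]
gripper_width: 0.499
```

Run:
```python
from h import *
snap("scene","s1",None,1.5);snap("wrist","w1",None,1.5);snap("top","t1",(210,150,380,270),4.5)
s=ctrl.get_state(); print(s["clock"],s["eef_pos"],s["tool_rot"],s["joints"],s["gripper_width"],s["force"])
```

```text
1.3 [ 0.44923088 -0.15613854  0.1624633 ] [[-0.03079303  0.99952478 -0.00141727]
 [ 0.99952494  0.03079481  0.00125109]
 [ 0.00129414 -0.00137807 -0.99999821]] [ 43.07120417   4.8186725  -30.42516773 108.6617966    2.58662074
  67.29648547  13.4962715 ] 0.49786989014919647 [-0.30008293 -0.9930149  -0.36466051]
```

View pics/w1.png

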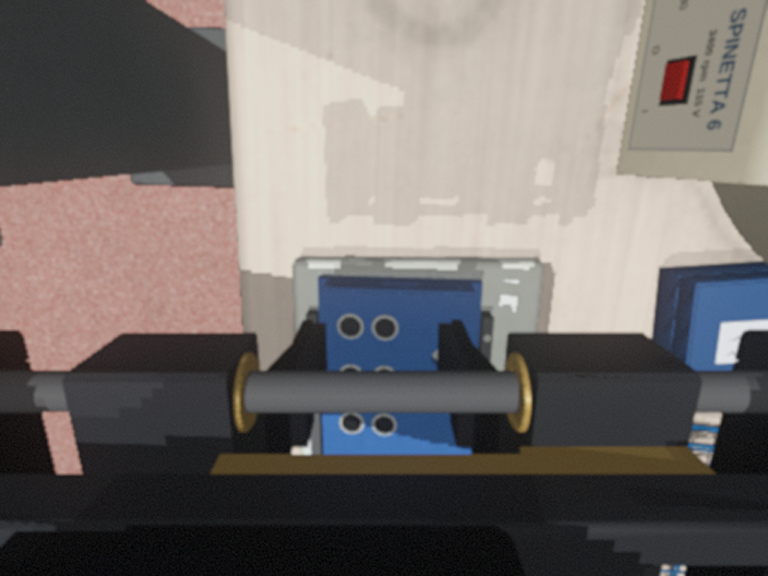

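View pics/s1.png

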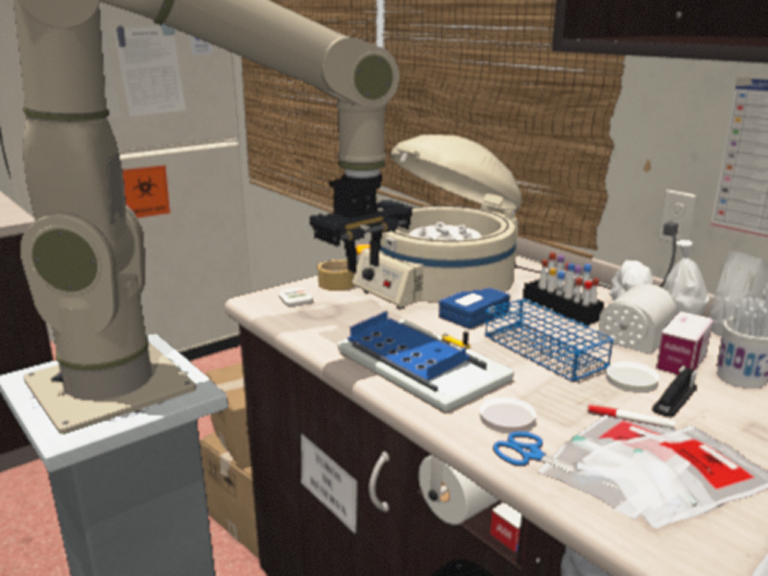

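The wrist view shows the plate's left flange at about (400,285) and the centrifuge panel's corner at (620,175). I'll check the clearance to the centrifuge.

Run:
```python
from h import *
d=load("top0"); e=load("w1")
for z in(0.0,.05,.1): print(back(d,332/1.5,250/1.5,z).round(3), back(e,618/1.5,175/1.5,z).round(3), back(e,400/1.5,276/1.5,.05).round(4))
```

```text
[ 0.606 -0.082  0.   ] [ 0.614 -0.087  0.   ] [ 0.462  -0.1514  0.05  ]
[ 0.596 -0.086  0.05 ] [ 0.589 -0.085  0.05 ] [ 0.462  -0.1514  0.05  ]
[ 0.586 -0.091  0.1  ] [ 0.563 -0.083  0.1  ] [ 0.462  -0.1514  0.05  ]
```

Call:
play_rows(plan=[[1.4,4.0,-3,0,0,-0.005,0],[1.4,4.0,-8,0,0,-0.005,0],[1.4,4.0,-8,0,0,-0.005,0]])

```text
clock: 1.68
eef_pos: [0.4604, -0.1198, 0.081]
tool_rot: [[-0.019, 1.0, -0.006], [1.0, 0.019, 0.002], [0.002, -0.006, -1.0]]
force: [-0.0, -0.3, 1.2]
gripper_width: 0.503
```

Call:
play_rows(plan=[[0,0,-3,0,0,-0.005,0],[0,0,-4.4,0,0,-0.005,0],[0,-1,-4.4,0,0,-0.005,0],[0,-1,-4.4,0,0,-0.005,0]])

```text
clock: 2.17
eef_pos: [0.4636, -0.1311, 0.0407]
tool_rot: [[-0.013, 1.0, 0.001], [1.0, 0.013, -0.001], [-0.001, 0.001, -1.0]]
force: [-0.3, 0.1, -0.0]
gripper_width: 0.497
```

Run:
```python
from h import *
snap("scene","s2",(190,180,370,300),4);snap("top","t2",(210,150,380,270),4.5)
s=ctrl.get_state(); print(s["clock"],s["eef_pos"],s["force"],s["tool_rot"])
```

```text
2.275 [ 0.46359395 -0.13003546  0.0404423 ] [ 0.48619322 -1.07807947 -0.10006418] [[-1.42168270e-02  9.99897865e-01  1.46326054e-03]
 [ 9.99898760e-01  1.42176769e-02 -5.72068214e-04]
 [-5.92813951e-04  1.45497940e-03 -9.99998766e-01]]
```

View pics/s2.png

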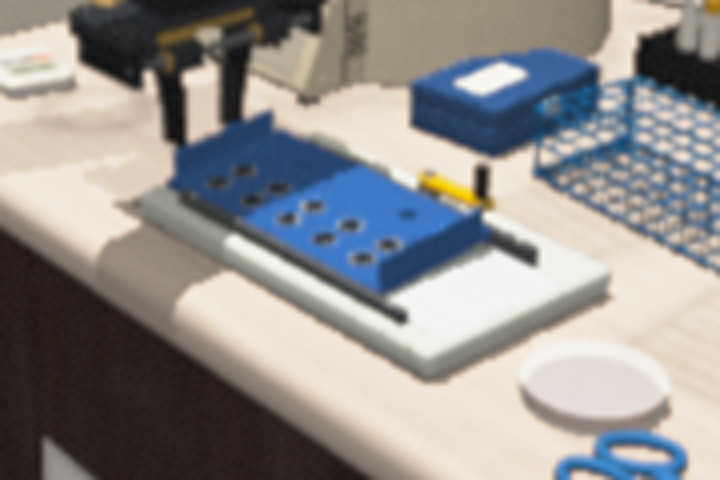

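View pics/t2.png

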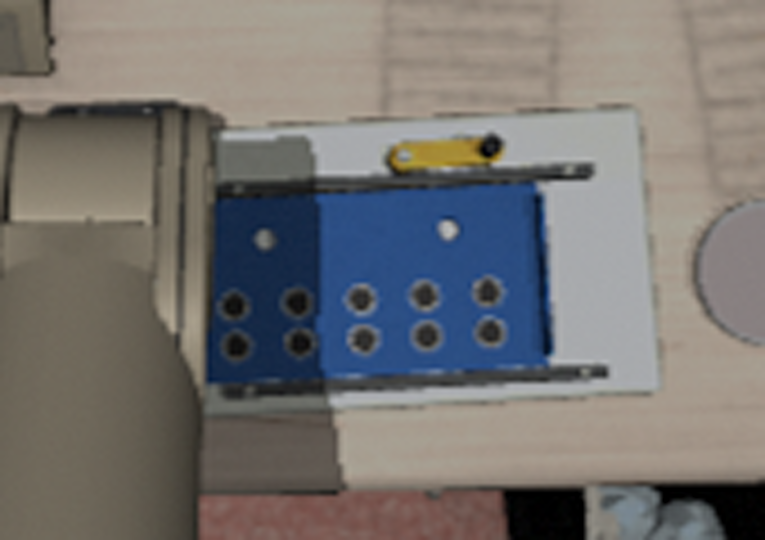

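Call:
play_rows(plan=[[0,-0.4,-0.3,0,0,0.005,0],[0,-0.8,-0.3,0,0,0.01,0],[0,-1.2,-0.3,0,0,0.01,0],[0,-1.5,-0.3,0,0,0.01,0],[0,-1.8,-0.3,0,0,0.01,0],[0,-2.1,-0.3,0,0,0.01,0],[0,-2.4,-0.3,0,0,0.01,0],[0,-2.7,-0.3,0,0,0.01,0]])

```text
clock: 3.28
eef_pos: [0.463, -0.1565, 0.0364]
tool_rot: [[-0.025, 1.0, 0.0], [1.0, 0.025, 0.0], [0.0, 0.0, -1.0]]
force: [0.2, 1.2, 0.3]
gripper_width: 0.504
```

```bash
cat > m.py <<'E'
from h import *
import sys
snap("scene",sys.argv[1]+"s",(190,180,370,300),4);snap("top",sys.argv[1]+"t",(210,150,380,270),4.5)
s=ctrl.get_state(); print(s["clock"],s["eef_pos"],s["force"],s["tool_rot"][:,1])
E
python3 m.py a3
```

```text
3.375 [ 0.46295407 -0.15694541  0.03639258] [-0.65638095  0.35847901 -0.18176839] [9.99697332e-01 2.46015728e-02 8.28297251e-05]
```

View pics/a3t.png

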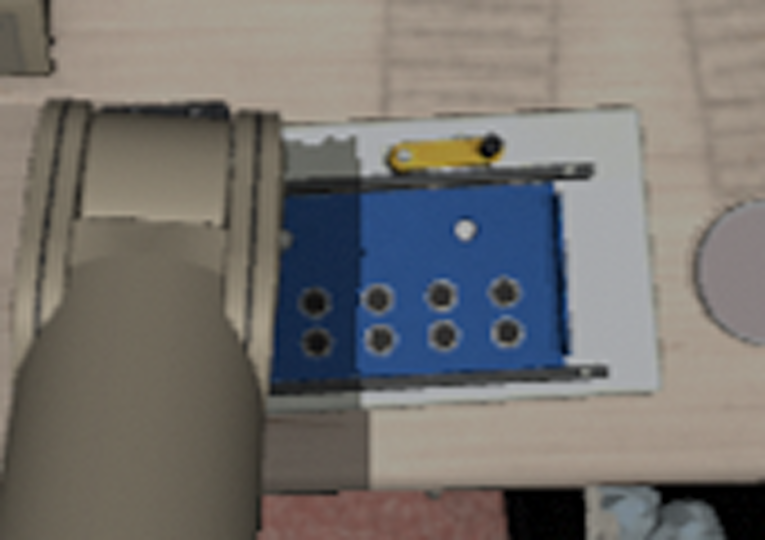

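View pics/a3s.png

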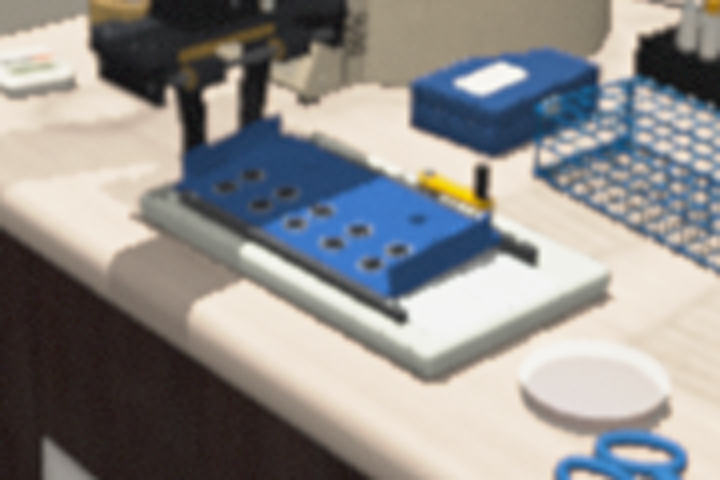

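The plate slid about 10 mm: the right hole went from (448,230) to (465,230). About 19 mm remain.

Call:
play_rows(plan=[[0,-0.3,0,0,0,0,0],[0,-0.6,0,0,0,0,0],[0,-0.9,0,0,0,0,0],[0,-1.1,0,0,0,0,0],[0,-1.3,0,0,0,0,0],[0,-1.4,0,0,0,0,0],[0,-1.5,0,0,0,0,0],[0,-1.5,0,0,0,0,0]])

```text
clock: 4.38
eef_pos: [0.4629, -0.1717, 0.0364]
tool_rot: [[-0.025, 1.0, 0.0], [1.0, 0.025, -0.0], [-0.0, 0.0, -1.0]]
force: [0.2, 0.9, -1.0]
gripper_width: 0.499
```

```bash
python3 m.py a4
```

```text
4.475 [ 0.46298899 -0.17163938  0.03641137] [ 0.00830962 -0.47151696 -1.32975444] [9.99691004e-01 2.48570264e-02 1.58819282e-04]
```

View pics/a4t.png

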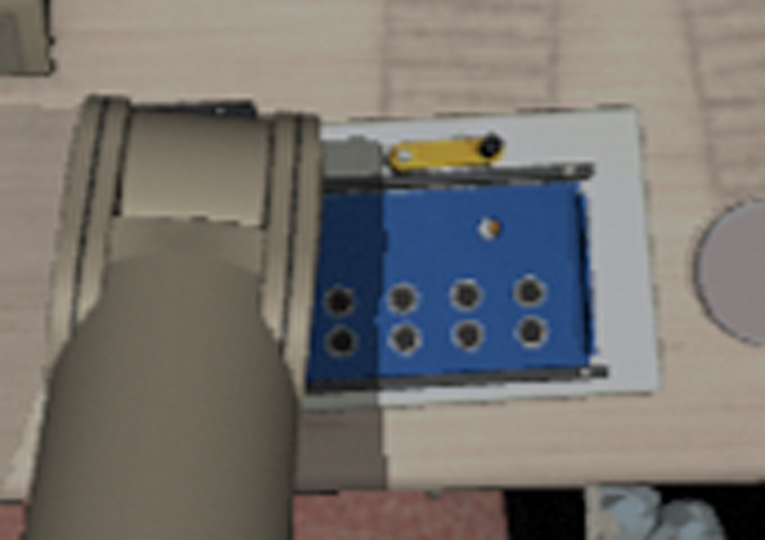

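View pics/a4s.png

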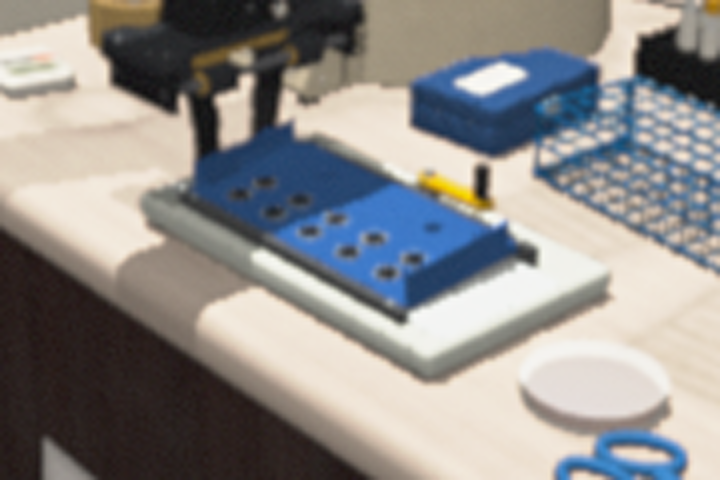

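The brass pin shows in the right hole at (493,230), and the hole's centre at (489,228) is still a few mm left of it. I'll push slowly now.

Call:
play_rows(plan=[[0,-0.1,0,0,0,0,0],[0,-0.2,0,0,0,0,0],[0,-0.25,0,0,0,0,0],[0,-0.3,0,0,0,0,0],[0,-0.3,0,0,0,0,0]])

```text
clock: 5.1
eef_pos: [0.463, -0.1745, 0.0365]
tool_rot: [[-0.025, 1.0, 0.0], [1.0, 0.025, -0.0], [-0.0, 0.0, -1.0]]
force: [-0.3, 0.6, 0.8]
gripper_width: 0.497
```

```bash
python3 m.py a5
```

```text
5.2 [ 0.46300479 -0.17449676  0.0364357 ] [-0.06188501  0.3669942   0.79875432] [9.99687595e-01 2.49938939e-02 1.33125571e-04]
```

View pics/a5t.png

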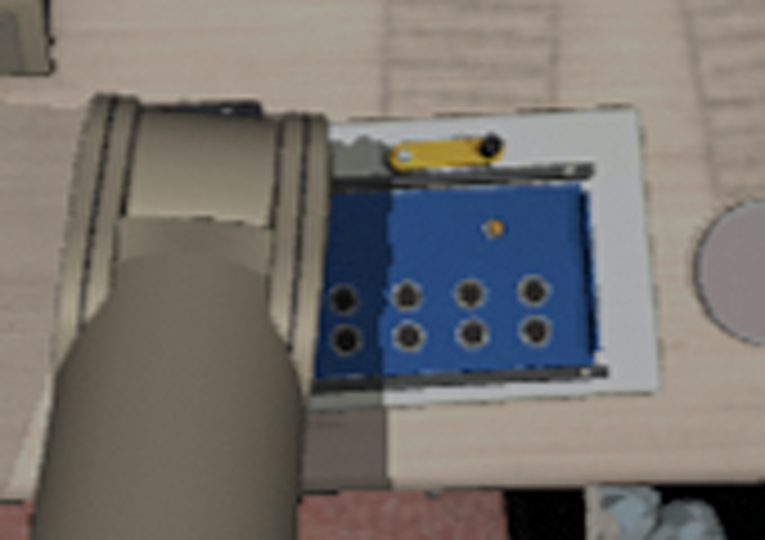

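View pics/a5s.png

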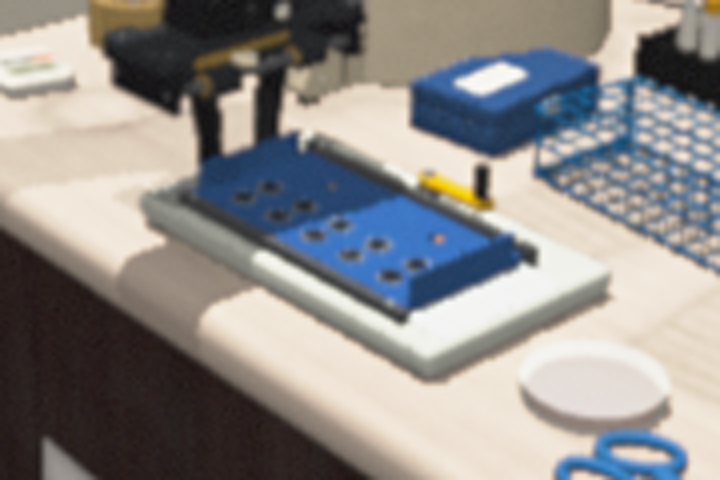

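The plate has dropped: the pins fill both holes in the scene crop, at (333,186) and (438,239), and the back rail is now visible. I'll back off and check it against a projected model.

Call:
play_rows(plan=[[0,1,0,0,0,0,0],[0,1.5,1,0,0,0,0],[0,1.5,5,0,0,0,0],[0,1.5,9,0,0,0,0],[0,1.5,9,0,0,0,0]])

```text
clock: 5.82
eef_pos: [0.465, -0.1596, 0.13]
tool_rot: [[-0.025, 1.0, 0.006], [1.0, 0.026, -0.003], [-0.003, 0.005, -1.0]]
force: [-0.2, -0.2, -0.9]
gripper_width: 0.504
```

```bash
python3 m.py a6
cat > ov.py <<'E'
from h import *
import sys
p=np.load("dock.npy")
def w(X):
    c,s=np.cos(p[2]),np.sin(p[2]); return np.array([p[0]+c*X[0]-s*X[1],p[1]+s*X[0]+c*X[1],X[2]])
for f,(x0,y0,x1,y1) in((sys.argv[1]+"s",(215,200,345,280)),(sys.argv[1]+"t",(235,170,365,250))):
    d=load(f); im=cv2.resize(d["img"][y0:y1,x0:x1,::-1],None,fx=6,fy=6,interpolation=cv2.INTER_CUBIC)
    q=lambda X:tuple(int(round(v)) for v in (proj(d,w(X))-(x0,y0)+.5)*6-.5)
    def line(c,L):
        for a,b in zip(L,L[1:]+L[:1]): cv2.line(im,q(a),q(b),c,1)
    for s in(1,-1):
        line((0,0,255),[(-.048,s*.11,.032),(.048,s*.11,.032),(.048,s*.11,.052),(-.048,s*.11,.052)])
        line((0,255,255),[(.03+.006*np.cos(a),s*.055+.006*np.sin(a),.032) for a in np.linspace(0,6.28,16)])
        line((0,255,0),[(s*.0605-.004,-.115,(.034,.036,.038)[s+1]),(s*.0605+.004,-.115,(.034,.036,.038)[s+1]),(s*.0605+.004,.115,(.034,.036,.038)[s+1]),(s*.0605-.004,.115,(.034,.036,.038)[s+1])])
    cv2.imwrite(f"pics/ov_{f}.png",im)
E
python3 ov.py a6
```

```text
5.925 [ 0.46306034 -0.1593032   0.12678331] [-0.17024184  0.46242041 -0.81821867] [9.99680213e-01 2.52755728e-02 7.85704188e-04]
```

View pics/ov_a6s.png

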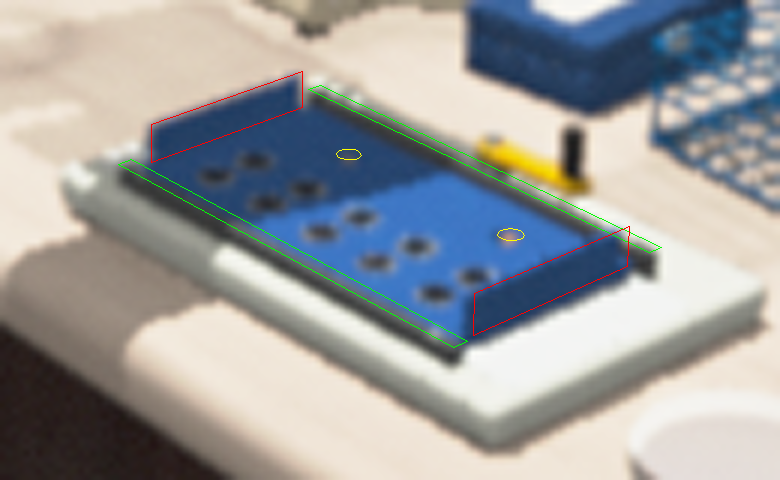

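View pics/ov_a6t.png

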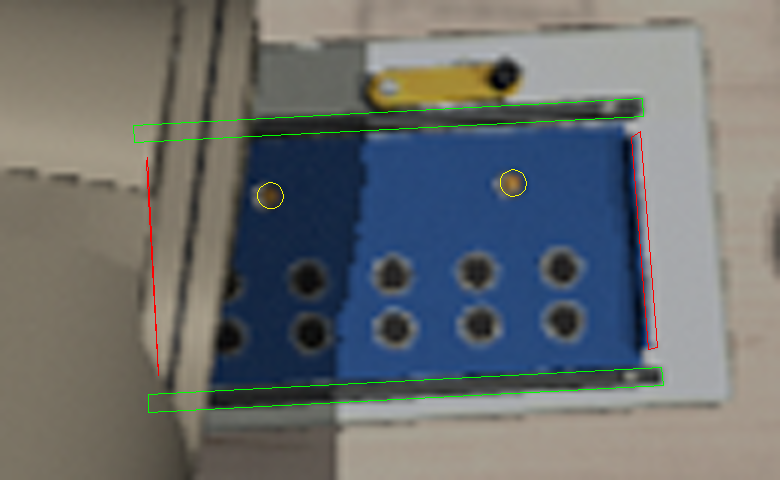

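Against the model the plate lies flat and parallel, with its holes about 2 mm left of the pins' centres. I'll nudge it 2 mm to centre it.

Call:
play_rows(plan=[[0,0,-5,0,0,0,0],[0,0,-8,0,0,0,0],[0,0,-9,0,0,0,0],[0,-1.0,-9,0,0,0,0],[0,-1.4,-9,0,0,0,0],[0,-1.6,-9,0,0,0,0],[0,-1.7,-9,0,0,0,0],[0,-1.7,-9,0,0,0,0]])

```text
clock: 6.92
eef_pos: [0.4633, -0.1763, 0.0368]
tool_rot: [[-0.025, 1.0, 0.001], [1.0, 0.025, -0.0], [-0.0, 0.001, -1.0]]
force: [0.0, 1.0, 0.4]
gripper_width: 0.499
```

```bash
python3 m.py a7; python3 ov.py a7
```

```text
7.025 [ 0.46324413 -0.17635885  0.03660618] [0.94217576 2.52560021 0.67937374] [9.99679395e-01 2.53123447e-02 6.26507068e-04]
```

View pics/ov_a7t.png

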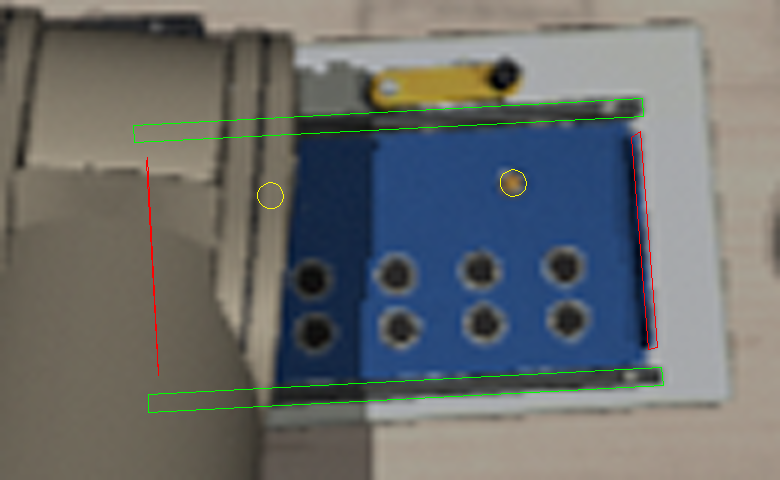

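View pics/ov_a7s.png

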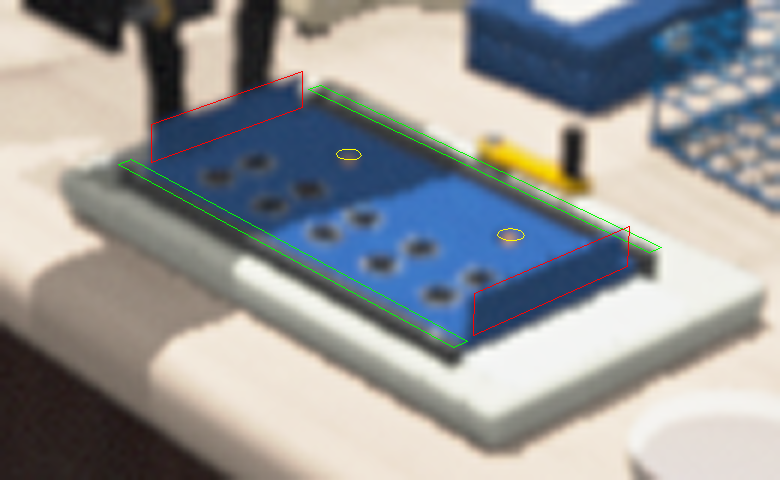

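The plate is centred and flat (right pin at (513,183), in the middle of its hole). Next I'll retract, close the gripper and go behind the knob, turning the tool by +90°.

Call:
play_rows(plan=[[0,1.5,0,0,0,0,0],[0,1.5,5,0,0,0,0],[0,1.5,10,0,0,0,1],[2,-2,11,0,0,0.18,1],[5,-6,11,0,0,0.36,1],[8,-10,11,0,0,0.54,1],[11,-14,11,0,0,0.72,1],[12.2,-16.75,11,0,0,0.9,1]])

```text
clock: 8.02
eef_pos: [0.5861, -0.3446, 0.1455]
tool_rot: [[-0.802, 0.597, -0.0], [0.597, 0.802, 0.001], [0.001, 0.0, -1.0]]
force: [-0.2, 0.7, 0.4]
gripper_width: 0.014
```

Call:
play_rows(plan=[[0,0,0,0,0,0.18,1],[0,0,0,0,0,0.36,1],[0,0,0,0,0,0.54,1],[0,0,0,0,0,0.67,1],[0,0,0,0,0,0.67,1]])

```text
clock: 8.65
eef_pos: [0.5851, -0.3431, 0.1461]
tool_rot: [[-1.0, -0.024, -0.0], [-0.024, 1.0, 0.001], [0.0, 0.001, -1.0]]
force: [-0.1, 0.1, -0.5]
gripper_width: 0.004
```

```bash
python3 m.py b1
python3 - <<'E'
from h import *
snap("wrist","wb1",None,1.5); s=ctrl.get_state(); print(s["joints"],s["tool_rot"])
E
```

```text
8.75 [ 0.58509096 -0.34339247  0.14628049] [ 0.27995699 -0.02023135 -0.48467194] [-2.14898747e-02  9.99769034e-01  2.52113641e-04]
[ 52.89975795  33.55547605 -38.64618845  78.48251784  20.92009432
  75.14451466 104.86711006] [[-9.99762830e-01 -2.17770080e-02 -2.15126791e-04]
 [-2.17770397e-02  9.99762841e-01  1.46098108e-04]
 [ 2.11894193e-04  1.50748282e-04 -9.99999966e-01]]
```

View pics/b1s.png

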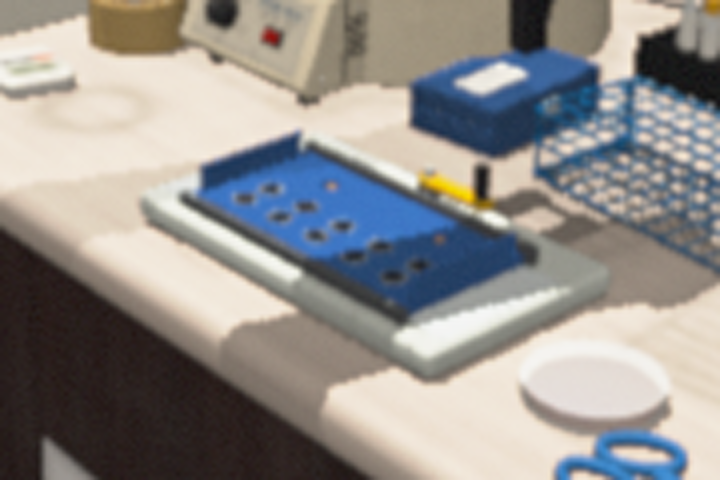

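View pics/wb1.png

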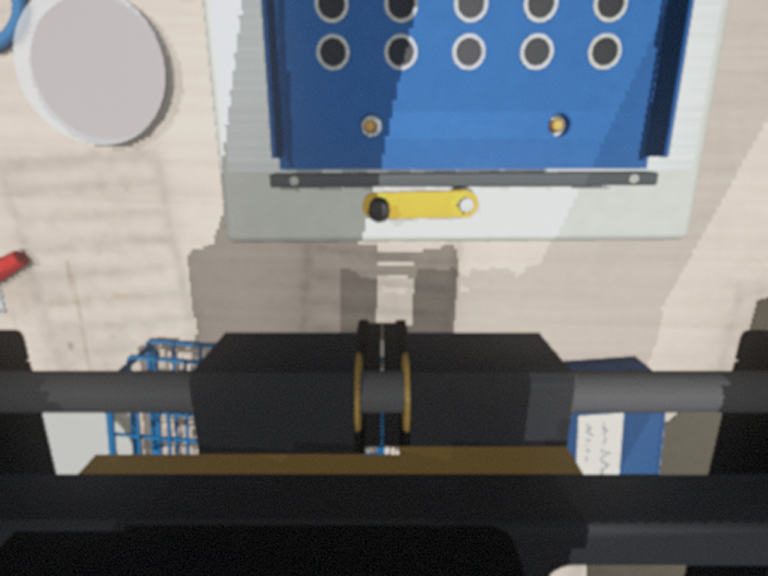

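The wrist view shows the knob at (379,207) straight ahead of the fingers at (383,330), with brass in both holes at (371,126) and (557,126).

Run:
```python
from h import *
d=load("wb1"); p=np.load("dock.npy")
for n,u,v,z in(("knob",379,207,.071),("screw",467,206,.051),("pinR",371,126,.031),("pinL",557,126,.031)):
    X=back(d,u/1.5,v/1.5,z); c,s=np.cos(p[2]),np.sin(p[2]);a=X[:2]-p[:2]
    print(n,X.round(4),c*a[0]+s*a[1],-s*a[0]+c*a[1])
# plan of TCP world targets along the sweep
D=.016
for th in np.arange(0,1.60,.16):
  for D in(.016,):
    k=np.array([.074-.05*np.sin(th),-.05*np.cos(th)])-D*np.array([-np.cos(th),np.sin(th)])
    print(round(th,2),(p[:2]+[c*k[0]-s*k[1],s*k[0]+c*k[1]]).round(4))
```

```text
knob [ 0.5399 -0.3455  0.071 ] 0.06977929137065095 -0.050426591200132036
screw [ 0.5409 -0.2953  0.051 ] 0.07195380365403985 -0.0002790814517890266
pinR [ 0.4978 -0.3512  0.031 ] 0.027466458666176016 -0.05508155061464611
pinL [ 0.4955 -0.242   0.031 ] 0.027889583031333817 0.05410142267271451
0.0 [ 0.5601 -0.3445]
0.16 [ 0.552  -0.3466]
0.32 [ 0.5437 -0.3474]
0.48 [ 0.5353 -0.3469]
0.64 [ 0.5271 -0.345 ]
0.8 [ 0.5193 -0.3419]
0.96 [ 0.5122 -0.3375]
1.12 [ 0.5058 -0.3321]
1.28 [ 0.5003 -0.3257]
1.44 [ 0.496  -0.3185]
```

Call:
play_rows(plan=[[0,0,-4,0,0,0,1],[0,0,-8,0,0,0,1],[0,0,-9,0,0,0,1],[0,0,-9,0,0,0,1]])

```text
clock: 9.3
eef_pos: [0.5852, -0.3438, 0.0568]
tool_rot: [[-1.0, -0.024, -0.0], [-0.024, 1.0, 0.0], [0.0, 0.0, -1.0]]
force: [-0.6, 0.1, 1.2]
gripper_width: 0.006
```

Call:
play_rows(plan=[[-1.5,0,0,0,0,0,1],[-2.4,-0.1,0,0,0,0,1],[-3.3,-0.3,0,0,0,-0.16,1],[-4.1,-0.4,0,0,0,-0.32,1],[-5.0,-0.3,0,0,0,-0.48,1],[-5.8,-0.1,0,0,0,-0.64,1],[-6.6,0.2,0,0,0,-0.8,1],[-6.6,0.2,0,0,0,-0.8,1]])

```text
clock: 10.3
eef_pos: [0.5192, -0.3425, 0.0578]
tool_rot: [[-0.714, 0.7, 0.001], [0.7, 0.714, -0.002], [-0.002, -0.0, -1.0]]
force: [0.3, -0.1, 0.8]
gripper_width: 0.002
```

```bash
python3 m.py b2;python3 - <<'E'
from h import *
snap("wrist","wb2",None,1.5)
E
```

```text
10.4 [ 0.51958179 -0.34228416  0.05732626] [-0.26990099 -0.77785785  0.84724016] [6.97651326e-01 7.16437440e-01 1.50948769e-04]
```

View pics/b2s.png

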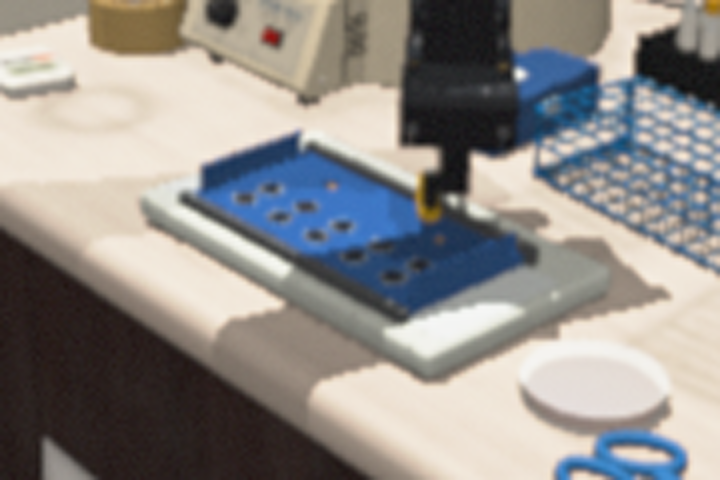

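View pics/wb2.png

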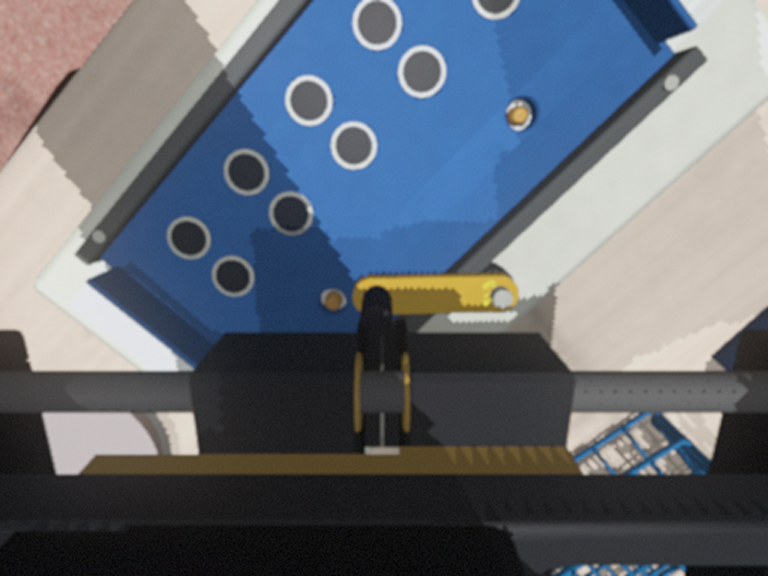

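The keeper is at about 0.8 rad and square against the fingers. The plate is still seated, with brass visible at (333,300) and (518,115). I'll continue to the stop.

Call:
play_rows(plan=[[-0.7,0.4,0,0,0,-0.16,1],[-1.3,0.95,0,0,0,-0.32,1],[-1.9,1.6,0,0,0,-0.48,1],[-2.3,2.3,0,0,0,-0.64,1],[-2.5,2.7,0,0,0,-0.77,1],[-2.6,3.0,0,0,0,-0.77,1],[-2.6,3.1,0,0,0,-0.77,1],[-2.6,3.1,0,0,0,-0.77,1]])

```text
clock: 11.45
eef_pos: [0.4933, -0.3127, 0.0567]
tool_rot: [[-0.029, 1.0, 0.001], [1.0, 0.029, -0.002], [-0.002, 0.001, -1.0]]
force: [0.4, -5.6, -0.9]
gripper_width: 0.004
```

```bash
python3 m.py b3;python3 - <<'E'
from h import *
snap("wrist","wb3",None,1.5)
E
```

```text
11.55 [ 0.49325337 -0.31266856  0.05670499] [-1.04724407 -5.67408033 -0.59333921] [0.99957598 0.02909894 0.00105205]
```

View pics/wb3.png

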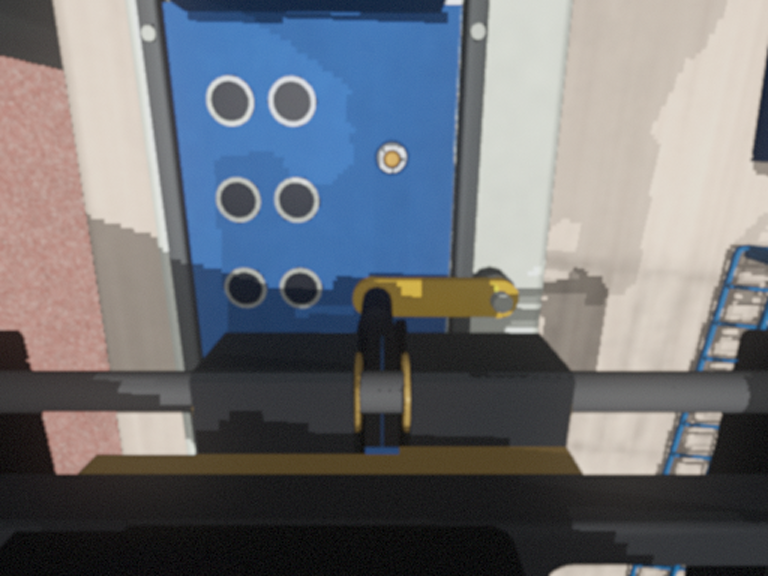

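The keeper is at its stop: 5.6 N reaction, the bar square across the back rail, and the left pin central in its hole at (392,158). I'll back off and go clear.

Call:
play_rows(plan=[[0,-0.8,0,0,0,0,1],[0,-1.6,0,0,0,0,1],[0,-1.6,4,0,0,0,1],[0,-1.6,9,0,0,0,1],[0,-4,14,0,0,0,1],[0,-9,17,0,0,0,1],[-2,-14,17,0,0,0,1],[-4,-19,17,0,0,0,1]])

```text
clock: 12.6
eef_pos: [0.4526, -0.5027, 0.2267]
tool_rot: [[-0.027, 1.0, 0.001], [1.0, 0.027, -0.0], [-0.0, 0.001, -1.0]]
force: [0.7, -1.0, -0.5]
gripper_width: 0.006
```

Call:
play_rows(plan=[[-3,-5,0,0,0,0,1],[-6,-9,0,0,0,0,1],[-6,-9,0,0,0,0,1],[-6,-9,0,0,0,0,1]])

```text
clock: 13.1
eef_pos: [0.3935, -0.5905, 0.226]
tool_rot: [[-0.026, 1.0, 0.001], [1.0, 0.026, 0.001], [0.001, 0.001, -1.0]]
force: [-1.1, 0.3, 0.2]
gripper_width: 0.003
```

```bash
python3 m.py b4; python3 ov.py b4;python3 - <<'E'
from h import *
snap("top","tf",None,1.5)
E
```

```text
13.2 [ 0.39449867 -0.58966648  0.22643471] [ 0.22553642  0.67513511 -1.38514079] [9.99612292e-01 2.78294863e-02 8.86673925e-04]
```

View pics/ov_b4t.png

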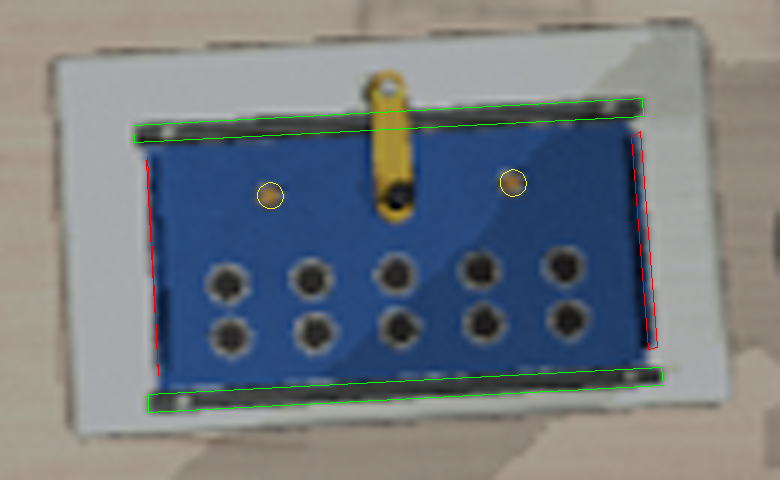

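View pics/ov_b4s.png

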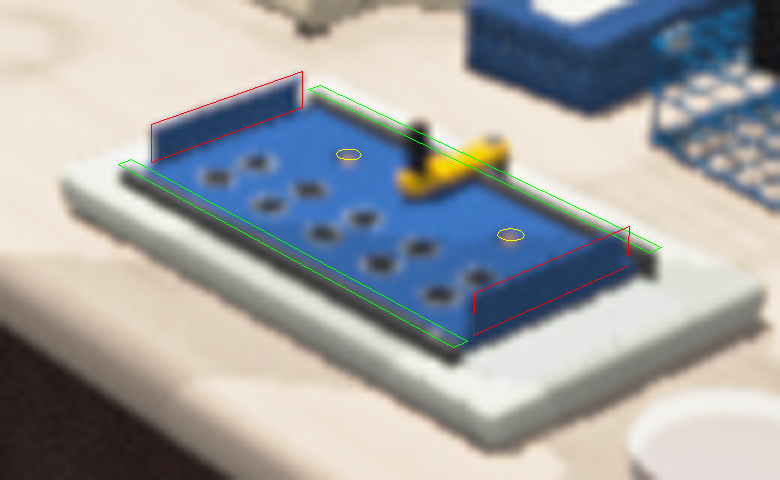

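View pics/tf.png

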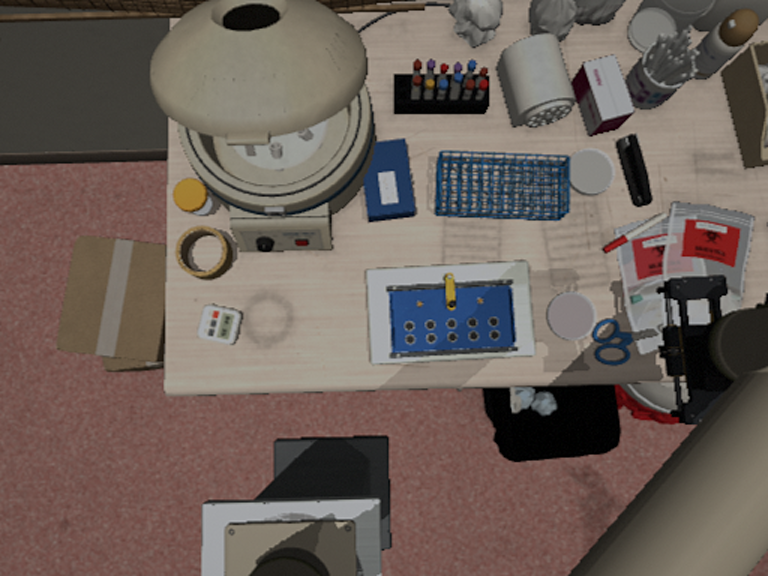

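The final views show the plate seated with both pins in their holes, at (270,195) and (513,183). The keeper is square over the plate with its knob at (398,195). The timer at (220,325) and dish at (570,315) haven't moved, and the arm is clear, so I'll hand in.

```bash
python3 -c "
from plant import ctrl
print(ctrl.finish_job())"
```

```text
the job is handed in; nothing more can be done
None
```

The plate is seated on both pins, the keeper is swung over it to its stop, and I handed the job in at about 13 s. `finish_job()` gives no verdict, so I only have my own checks.

- **Plate:** I pushed it to the right by its left flange with the half-open fingers until it dropped over the pins. It first sat about 2 mm left of centre, so I nudged it 2 mm further. The last pictures show it flat, with brass near the middle of both holes.
- **Keeper:** I pushed the knob round with the closed fingers until it met the stop with about 5.6 N. The final top view shows it square over the plate.
- **Surroundings:** the timer and dish appear at the same pixels as at the start. The arm finished well clear, at z about 0.23 m.
- **Disagreement:** the top, scene and wrist cameras differ from each other by about 2 mm, which matches the stated calibration accuracy. Flatness was judged by overlaying a model of the seated plate on the pictures, not measured directly.

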